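Tap test of a circuit board

TASK

Give this circuit board its tap test for loose joints: with a fingertip, first touch the head of the steel earthing stand to discharge yourself, then tap the finned heatsink, then the hub of the fan, then the big capacitor, in that order. Press each one lightly from above, just until it gives on its spring, and let it come back up. Do not touch the small capacitor, do not shift or lift the stand, and leave everything else where it is.

Things in the scene. Friction and masses are not known exactly. Their poses are not given: they have to be found in the camera images.
- earth_top (a point): top centre of the earthing stand: a bare steel stand with a round foot 64 mm across, tapering to a mushroom head 32 mm across whose flat top (24 mm) is 50 mm above the bench; loose, about 0.7 kg. This point is the middle of the head's top; z is up.
- earth_stand: the earthing stand; origin at the centre of its underside, on the bench. It stands on the bench to the left or the right of the board.
- earth_head (a joint): how far the stand's mushroom head is pressed down (m). It sits on a spring: 0 at rest, up to 0.005 m fully down, about 1.2 N to start moving, about 2 N at 1 mm and 6 N at the stop; it springs back by itself.
- board: green circuit board, 250 x 250 mm, on standoffs, top face 14 mm above the bench; fixed. Origin on the bench under its centre; its x and y run along its edges. The four parts below stand on it at four places, 56 mm from its middle along its x and along its y; which stands where varies.
- heatsink: square white socket of the heatsink, 56 x 56 x 4 mm, fixed on the board; origin at the centre of its underside.
- heatsink_top (a point): top centre of the bare aluminium finned heatsink, 46 x 46 mm, its flat top 40 mm above the board (54 mm above the bench).
- heatsink_fins (a joint): how far the heatsink is pressed down (m). It sits on a spring: 0 at rest, up to 0.005 m fully down, about 1.2 N to start moving, about 2 N at 1 mm and 6 N at the stop; it springs back by itself.
- fan: black square fan frame, 80 x 80 x 25 mm, lying flat and fixed on the board; origin at the centre of its underside.
- fan_hub_top (a point): top centre of the fan's round grey hub, 36 mm across, flat, 30 mm above the board (44 mm above the bench), 5 mm above the frame; blades round it lie lower.
- fan_hub (a joint): how far the fan's hub is pressed down (m). It sits on a spring: 0 at rest, up to 0.005 m fully down, about 1.2 N to start moving, about 2 N at 1 mm and 6 N at the stop; it springs back by itself. It does not turn.
- big_capacitor: foot of the big capacitor, fixed on the board; origin at the centre of its underside.
- big_capacitor_top (a point): top centre of the big capacitor, an upright dark can 35 mm across with a flat aluminium end, 55 mm above the board (69 mm above the bench).
- big_capacitor_can (a joint): how far the big capacitor is pressed down (m). It sits on a spring: 0 at rest, up to 0.005 m fully down, about 1.2 N to start moving, about 2 N at 1 mm and 6 N at the stop; it springs back by itself.
- small_capacitor: the small capacitor, of the same make but 22 mm across and 28 mm high, fixed on the board; not to be touched. Origin at the centre of its underside.
- paste_pot: small white pot, 22 mm across, 24 mm high, loose on the middle of the board; leave it alone. Origin at the centre of its underside.
- screw_jar: pale round jar with a lid, 60 mm across, 75 mm high, on the bench at the other side of the board from the earthing stand; leave it alone. Origin at the centre of its underside.
- screwdriver: screwdriver, 180 mm long, lying on the bench at the left (+y); leave it alone.
- brush: brush, 170 mm long, lying on the bench at the right (-y); leave it alone.
- solder_spool: steel spool, 56 mm across, 35 mm high, on the bench at the right (-y); leave it alone. Origin at the centre of its underside.
- multimeter: orange multimeter, 85 x 175 mm, 47 mm high, lying on the bench at the left (+y); leave it alone. Origin at the centre of its underside.
Mind the look-alikes: they are no part of the job. What is shaped like the earth_stand but orange, pink or red is not meant.

How it is judged:
On the way, in this order (a step that is already met when the one before it is completed fails the run):
1. the head of the earthing stand is pressed down by a fingertip (1 mm or more) (value of joint earth_head above 0.001 m and contact force between the fingers and earth_stand above 0.5 N), for 0.06 s.
2. the heatsink is tapped by a fingertip, so that it gives (1 mm or more) (value of joint heatsink_fins above 0.001 m and contact force between the fingers and heatsink above 0.5 N), for 0.06 s.
3. the fan's hub is tapped by a fingertip, so that it gives (1 mm or more) (value of joint fan_hub above 0.001 m and contact force between the fingers and fan above 0.5 N), for 0.06 s.
4. the big capacitor is tapped by a fingertip, so that it gives (1 mm or more) (value of joint big_capacitor_can above 0.001 m and contact force between the fingers and big_capacitor above 0.5 N), for 0.06 s.
At the end, for the whole second after the job is handed in: All four sprung parts were pressed by 1 mm or more in order and are back up (within 0.7 mm); the earthing stand is upright, at rest and within 15 mm of its start; the six loose bystanders are within 20 mm of theirs; the robot is clear (value of joint each of earth_head, heatsink_fins, fan_hub, big_capacitor_can below 0.0007 m and distance of earth_stand from where it was at the start of the episode below 0.015 m and angle between earth_stand's own z axis and vertical below 0.1 rad and linear speed of earth_stand below 0.02 m/s and distance of each of screw_jar, paste_pot, screwdriver, brush, solder_spool, multimeter from where it was at the start of the episode below 0.02 m); the robot touches nothing.
It fails at once if a part is pressed hard (over 18 N) (contact force between any of the arm, the fingers and earth_stand above 18 N or contact force between any of the arm, the fingers and heatsink above 18 N or contact force between any of the arm, the fingers and fan above 18 N or contact force between any of the arm, the fingers and big_capacitor above 18 N).
It fails at once if the earthing stand is lifted, tipped or carried off (over 8 mm up, 0.2 rad, or 15 mm along) (height (world z) of earth_stand above 0.008 m or angle between earth_stand's own z axis and vertical above 0.2 rad or distance of earth_stand from where it was at the start of the episode above 0.015 m).
It fails at once if the small capacitor is touched (over 1 N) (contact force between any of the fingers, the arm and small_capacitor above 1 N).
It fails at once if a bystander is lifted or moved by over 20 mm (distance of any of screw_jar, paste_pot, screwdriver, brush, solder_spool, multimeter from where it was at the start of the episode above 0.02 m).
It also fails if it takes over 56 s, if anything falls off the work surface, if the arm or the gripper's body presses on something with over 40 N, if the wrist force passes 120 N, or if a joint passes its speed limit or range.

ROBOT

A 7-joint arm with a two-finger parallel gripper is mounted at the origin on the work surface. World frame = base frame: x ahead of the robot, y to its left, z up, the work surface at z = 0. Lengths are in m, angles in rad, forces in N, time in s.
With the tool pointing down it reaches from about 0.425 to 0.875 m from the base axis. Payload 8.4 kg.
Tool frame: the origin (TCP) lies midway between the tips of the shut fingers; the grasp point (between the pads) lies 19 mm behind it; z points along the fingers, x is the direction in which the jaws open and shut, and the axes are right-handed (so a half turn about z gives the same grasp; the last joint's range is limited). The gripper opens to 87 mm and grips with 3 to 60 N. Pads are 19 mm wide; open, the fingers measure 117 mm over their backs; the gripper's body (75 mm by 190 mm) begins 51 mm behind the grasp point.
Start: joints at [-1.262, 0.333, 0.04, 1.465, -0.013, 1.343, -0.059], TCP at [0.258, 0.597, 0.223] pointing down, gripper open.
Joint ranges: [-2.58, 2.58], [-0.38, 2.09], [-1.3, 1.39], [0.25, 2.4], [-1.5, 4.64], [0.08, 2.09], [-2.65, 2.65]. Speed limits (rad/s): [2.22, 2.22, 2.79, 2.79, 3.14, 3.14, 3.14].

INTERFACE

Orientations are given as [roll, pitch, yaw] about the fixed x, y, z axes, in that order (R = Rz(yaw) Ry(pitch) Rx(roll)).
In Python, from rig import env gives the robot as it stands.
- The arm moves only by the tool drive_tool, never from a script. Its argument "steps" is a list of rows, each a list of 2 entries, a list of its own where there are three numbers: the shift along the tool's x, y, z in m, then the turn about the tool's z in rad. A call has 1 to 5 rows; each row is the pose to reach, as a shift and turn from the pose measured when the call began, along the tool's axes at that moment; what a row does not reach only later rows make up. A row lasts 1/8 s, in which the tool goes at most 62.5 mm and 10.7 degrees, less where a joint would pass 70% of its speed; a pose out of reach is approached as far as the arm can. A call with a gripper value outside its range is refused whole. "grip" is the finger opening in m, from 0 to 0.087, set as the call begins (left out, the last holds). The fingers move at their own pace and stop on an object; "newtons" is the grip in N (left out, the last holds). Time passes only in rows, so rows that repeat a pose let the fingers close. It gives the time, the measured TCP pose, the force and the opening at its end, in the units of the state.
- env.read_state(): the state, without advancing time (a new reading comes with each control period).
- env.capture(name): name is "side" or "top" or "wrist"; returns (picture, depth): 384x512x3 uint8, red, green, blue; 384x512 float32, m along the optical axis (not along the pixel's ray), 0 where there is no reading.
- env.camera_model(name): a dict with "K" (3x3 intrinsics, pixels), "rvec" (rotation vector, rad) and "tvec" (3), from world to camera coordinates, as OpenCV has them; the wrist camera has in their place "T_tool_cam" (4x4, takes a point from camera to tool coordinates, whose origin is the TCP and whose axes are the tool frame's). Camera axes: x right, y down, z forward; pixel columns grow to the right and rows downward; lengths in m; the calibration is good to about 2 mm. A picture is of the moment at which its call begins: read the wrist's pose just before it. camera_model takes no time and is no camera call.
- env.job_done(): hands the job in, once; it reports no verdict.
The state is a dict: "clock": time; "joint_pos": joint angles; "qvel": joint speeds; "effort": joint torques, N m; "position": TCP position; "eef_rot": TCP orientation; "force": force on the tool from outside, world axes, zero at the start; "torque": the same for the moment, N m; "finger_gap": finger opening in m.
Only numpy, scipy, OpenCV 4.12 (cv2) and the standard library are available. Lean on these libraries where they do the work, as an engineer would, in place of code of your own. Each camera call takes 0.05 s, during which the arm holds its last target.

## Working session

There is one attempt and no reset: what is moved stays moved. The work goes in short steps, Python scripts to look and compute and a tool call to move; the robot and the scene stay as the last step left them, time stands still between calls to the robot, and variables do not carry over. Pictures are saved under pics/ and viewed, and the job is handed in when it is done.

Besides the shell and the picture viewer there is one more tool, called after "Request:" as name(argument=value, ...) on one line, values as JSON. drive_tool: Moves the arm, as the interface text tells. Its arguments: {"type":"object","properties":{"steps":{"type":"array"},"grip":{"type":"number"},"newtons":{"type":"number"}},"required":["steps"]}

```bash
mkdir -p pics; ls
python3 - <<'E'
from rig import env
import cv2
s=env.read_state();print(s)
for n in ("top","side"):
    p,d=env.capture(n)
    cv2.imwrite(f"pics/{n}0.png",p[:,:,::-1]); 
    import numpy as np; np.save(f"pics/{n}0.npy",d)
    print(n,env.camera_model(n))
E
```

```text
pics
{'clock': 0.0, 'joint_pos': array([-1.26220355,  0.33386445,  0.03986505,  1.46628319, -0.01337863,
        1.34327988, -0.05848896]), 'qvel': array([ 0.000221  ,  0.00115357, -0.00158364,  0.00154778, -0.00041614,
        0.00077812,  0.00142009]), 'effort': array([-5.02870644e-04, -6.56349349e+01,  1.33489866e+00, -4.03810215e+01,
       -5.97150251e-02,  4.45162563e-02,  1.46331467e-04]), 'position': array([0.25762355, 0.5962573 , 0.22168334]), 'eef_rot': array([3.14146953e+00, 1.56445401e-03, 1.16301021e+00]), 'force': array([-0.45359871, -0.65006628, -0.22696737]), 'torque': array([-0.03090456, -0.00842382, -0.03391812]), 'finger_gap': 0.0870024379242914}
top {'K': array([[417.83080892,   0.        , 261.13424922],
       [  0.        , 417.83080892, 188.71202437],
       [  0.        ,   0.        ,   1.        ]]), 'rvec': array([ 2.12795473, -2.12704411,  0.16355696]), 'tvec': array([0.04903622, 0.46699728, 1.18873016])}
side {'K': array([[490.17744819,   0.        , 258.19735329],
       [  0.        , 490.17744819, 178.51373945],
       [  0.        ,   0.        ,   1.        ]]), 'rvec': array([ 2.20163513, -0.23380229,  0.11381429]), 'tvec': array([-0.46763222,  0.14756777,  1.6700966 ])}
```

View pics/top0.png

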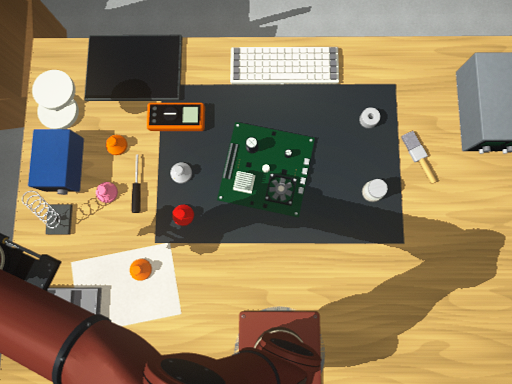

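View pics/side0.png

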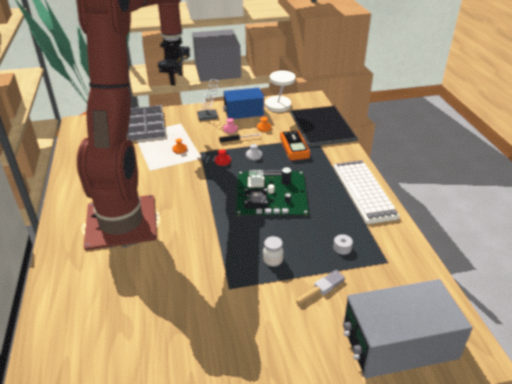

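The top view shows the steel stand near (181,172), heatsink (244,182), fan (281,188), big capacitor (251,143), small capacitor (288,153) and pot (266,168). I'll zoom in and measure.

```bash
cat > h.py <<'E'
import numpy as np, cv2
from rig import env
def ray(n,u,v):
    m=env.camera_model(n);R,_=cv2.Rodrigues(m["rvec"]);t=m["tvec"]
    d=R.T@np.linalg.inv(m["K"])@np.array([u,v,1.]); return -R.T@t,d
def onz(n,u,v,z):
    o,d=ray(n,u,v); return o+d*(z-o[2])/d[2]
def depthpt(n,u,v,D):
    o,d=ray(n,u,v); return o+d*D
E
python3 - <<'E'
from h import *
p=cv2.imread("pics/top0.png");D=np.load("pics/top0.npy")
c=p[110:230,160:330];cv2.imwrite("pics/crop0.png",cv2.resize(c,None,fx=4.6,fy=4.6,interpolation=cv2.INTER_CUBIC))
for nm,u,v,z in [("earth",181,172,.05),("hs",244,182,.054),("fan",281,188,.044),("big",251,143,.069),("small",288,153,.042),("pot",266,168,.038),("red",183,214,.05)]:
    print(nm,onz("top",u,v,z).round(4),depthpt("top",u,v,D[v,u]).round(4))
# height map via depth
H,W=D.shape;uu,vv=np.meshgrid(np.arange(W),np.arange(H))
m=env.camera_model("top");R,_=cv2.Rodrigues(m["rvec"])
P=(np.stack([(uu-m["K"][0,2])/m["K"][0,0],(vv-m["K"][1,2])/m["K"][1,1],np.ones_like(D)],-1)*D[...,None]-m["tvec"])@R
np.save("pics/P0.npy",P)
Z=P[...,2]
h=np.clip(Z[110:230,160:330]*255/.09,0,255).astype(np.uint8)
cv2.imwrite("pics/z0.png",cv2.resize(h,None,fx=4.6,fy=4.6,interpolation=cv2.INTER_NEAREST))
E
```

```text
earth [0.5153 0.285  0.05  ] [0.5158 0.2855 0.0474]
hs [0.4844 0.099  0.054 ] [0.4876 0.1    0.0368]
fan [ 0.4683 -0.009   0.044 ] [ 0.4683 -0.009   0.0442]
big [0.5975 0.0787 0.069 ] [0.5981 0.0787 0.0671]
small [ 0.5742 -0.0305  0.042 ] [ 0.5745 -0.0306  0.0408]
pot [0.5296 0.0349 0.038 ] [0.5287 0.0349 0.0421]
red [0.3912 0.275  0.05  ] [0.3915 0.2755 0.0477]
```

View pics/crop0.png

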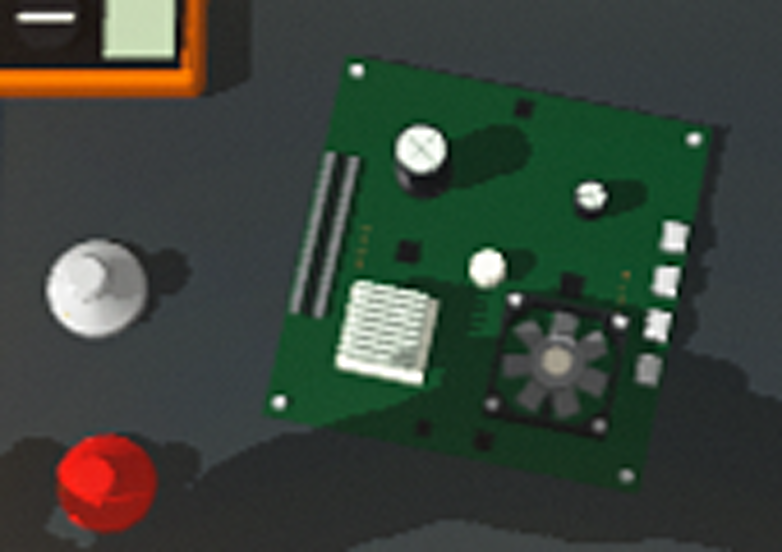

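View pics/z0.png

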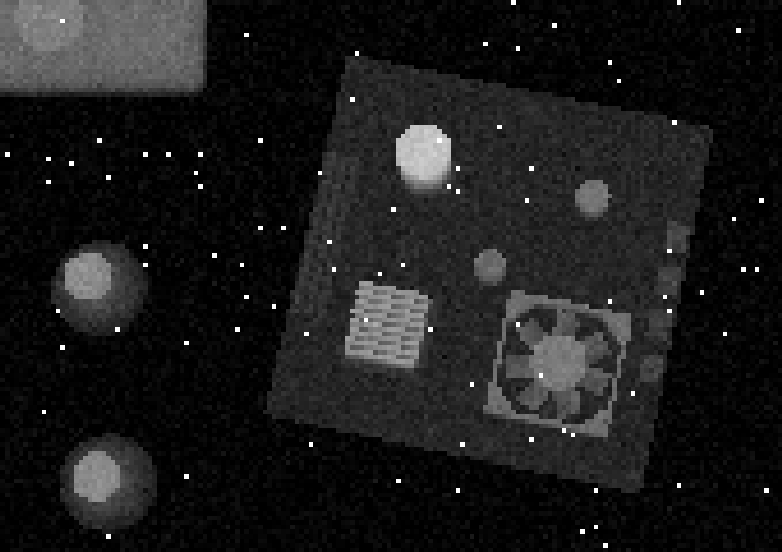

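The crop shows the parts clearly: stand head at about (88,275) crop px, heatsink (388,325), hub (558,362), big cap (422,150). Next I'll get the centres from depth bands and check them against the board grid.

Run:
```python
from h import *
P=np.load("pics/P0.npy").astype(np.float32)
Z=cv2.medianBlur(P[...,2],3)
g={}
for nm,u,v,r,z,lo in [("earth",179,170,8,.05,.042),("hs",244,180,13,.054,.04),("fan",281,189,6,.044,.0385),("big",252,143,9,.069,.062),("small",289,153,6,.042,.034),("pot",266,168,6,.038,.030)]:
    vv,uu=np.mgrid[0:384,0:512]
    m=((uu-u)**2+(vv-v)**2<(r*1.45 if nm=="hs" else r)**2)&(Z>lo)&(Z<z+.008)
    cu,cv=uu[m].mean(),vv[m].mean()
    (a,b),(w,h),an=cv2.minAreaRect(np.argwhere(m)[:,::-1].astype(np.float32))
    q=onz("top",cu,cv,z); q2=onz("top",a,b,z); g[nm]=q
    print(nm,m.sum(),round(cu,1),round(cv,1),q.round(4),q2.round(4),"z",np.median(Z[m]).round(4),"size",w*1.15/417.8*1000,h*1.15/417.8*1000,an)
# board
vals=np.array([g[k][:2] for k in("hs","fan","big","small")])
print("centre",(vals[0]+vals[3])/2,(vals[1]+vals[2])/2,"edges",[np.linalg.norm(vals[i]-vals[j]) for i,j in((0,1),(1,3),(3,2),(2,0))],"diag",np.linalg.norm(vals[0]-vals[3]),np.linalg.norm(vals[1]-vals[2]))
p=cv2.imread("pics/top0.png");hsv=cv2.cvtColor(p,cv2.COLOR_BGR2HSV)
mk=cv2.inRange(hsv,(50,100,20),(80,255,255));mk=cv2.morphologyEx(mk,cv2.MORPH_OPEN,np.ones((3,3)))
c=max(cv2.findContours(mk,0,2)[0],key=cv2.contourArea)
bx=cv2.boxPoints(cv2.minAreaRect(cv2.convexHull(c)));W=np.array([onz("top",*b,.014) for b in bx]);print(W.round(4),W.mean(0),[np.linalg.norm(W[i]-W[i-1]) for i in range(4)])
mm=env.camera_model("wrist");print(mm)
```

```text
earth 85 178.6 169.5 [0.5229 0.2923 0.05  ] [0.5228 0.2926 0.05  ] z 0.0485 size 24.772618477740544 24.772618477740544 90.0
hs 227 243.5 179.9 [0.4907 0.1005 0.054 ] [0.4903 0.1002 0.054 ] z 0.0485 size 43.184980015368936 44.80441670032024 11.309932708740234
fan 101 281.0 188.7 [ 0.4663 -0.009   0.044 ] [ 0.4653 -0.009   0.044 ] z 0.0428 size 27.52513164193394 27.52513164193394 90.0
big 113 251.4 142.2 [0.5999 0.0774 0.069 ] [0.5998 0.0779 0.069 ] z 0.0678 size 29.194810848135646 31.141128421343357 45.0
small 41 288.2 152.0 [ 0.5773 -0.0313  0.042 ] [ 0.5773 -0.0306  0.042 ] z 0.0396 size 16.51507898516036 16.51507898516036 90.0
pot 36 265.9 167.0 [0.5327 0.0352 0.038 ] [0.5326 0.0349 0.038 ] z 0.0355 size 15.570564210671678 15.570564210671678 45.0
centre [0.5339887  0.03462909] [0.53311209 0.03422593] edges [np.float64(0.11220340531210865), np.float64(0.11317454313310206), np.float64(0.11104613830748504), np.float64(0.11162041065750417)] diag 0.15772064432517283 0.15908776410091263
[[ 0.4376  0.1829  0.014 ]
 [ 0.6852  0.1369  0.014 ]
 [ 0.6305 -0.1139  0.014 ]
 [ 0.387  -0.0605  0.014 ]] [0.53506059 0.03634488 0.014     ] [np.float64(0.24860605419805726), np.float64(0.25181875962208483), np.float64(0.25667006082979366), np.float64(0.24930594004630607)]
{'K': array([[329.09272043,   0.        , 250.29320407],
       [  0.        , 329.09272043, 190.83335824],
       [  0.        ,   0.        ,   1.        ]]), 'T_tool_cam': array([[ 9.99999895e-01, -4.49513909e-04,  8.76940642e-05,
         1.71529418e-03],
       [ 4.12256357e-04,  9.66896060e-01,  2.55170216e-01,
        -7.07934007e-02],
       [-1.99493606e-04, -2.55170153e-01,  9.66896144e-01,
        -1.63074299e-01],
       [ 0.00000000e+00,  0.00000000e+00,  0.00000000e+00,
         1.00000000e+00]])}
```

The centres fit the 112 mm grid to about 1 mm, and the heights match. I'll write a helper that turns a world target into a tool shift.

```bash
cat >> h.py <<'E'
from scipy.spatial.transform import Rotation as Ro
T=dict(earth=(.5228,.2925,.05),hs=(.4905,.1003,.054),fan=(.466,-.009,.044),big=(.5999,.0776,.069))
def go(nm,dz,xy=(0,0)):
    s=env.read_state();R=Ro.from_euler("xyz",s["eef_rot"]).as_matrix()
    t=np.array(T[nm])+[xy[0],xy[1],dz]
    print(nm,"t",round(s["clock"],2),"pos",s["position"].round(4),"F",s["force"].round(2),"gap",round(s["finger_gap"],4),"shift",(R.T@(t-s["position"])).round(4),"norm",np.linalg.norm(t-s["position"]).round(3))
E
python3 -c "
from h import *
go('earth',.1)"
```

```text
earth t 0.1 pos [0.2576 0.5963 0.2218] F [ 0.47  0.28 -0.27] gap 0.087 shift [-0.1737  0.3639  0.0721] norm 0.41
```

Request:
drive_tool(steps=[[[-0.026,0.053,0.01],0],[[-0.052,0.107,0.02],0],[[-0.078,0.162,0.03],0],[[-0.104,0.216,0.04],0],[[-0.13,0.27,0.05],0]], grip=0, newtons=10)

```text
clock: 0.72
position: [0.4548, 0.3681, 0.1715]
eef_rot: [-3.142, 0.002, 1.163]
force: [1.2, 0.8, -0.5]
finger_gap: 0.0452
```

```bash
python3 -c "
from h import *
go('earth',.05)"
```

```text
earth t 0.72 pos [0.4548 0.3681 0.1715] F [ 1.2   0.75 -0.46] gap 0.0452 shift [-0.0423  0.0924  0.0715] norm 0.124
```

Request:
drive_tool(steps=[[[-0.02,0.044,0.02],0],[[-0.0423,0.0924,0.045],0],[[-0.0423,0.0924,0.07],0],[[-0.0423,0.0924,0.07],0],[[-0.0423,0.0924,0.07],0]])

```text
clock: 1.35
position: [0.5225, 0.2936, 0.1023]
eef_rot: [-3.142, 0.001, 1.164]
force: [-1.2, 1.0, -0.8]
finger_gap: 0.0015
```

```bash
python3 -c "
from h import *
go('earth',.008)
s=env.read_state()
p,d=env.capture('wrist');cv2.imwrite('pics/w1.png',p[:,:,::-1])
p,d=env.capture('top');cv2.imwrite('pics/t1.png',cv2.resize(p[110:230,160:330,::-1],None,fx=4,fy=4))
"
```

```text
earth t 1.35 pos [0.5225 0.2936 0.1023] F [-1.16  0.95 -0.84] gap 0.0015 shift [-0.0008  0.0006  0.0443] norm 0.044
```

View pics/w1.png

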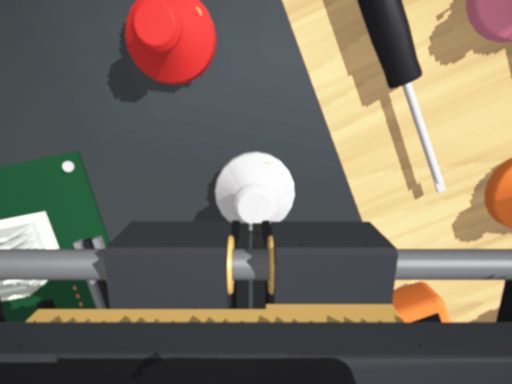

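The wrist view shows the steel head at about (257,204), just ahead of the finger tips at (250,222). I'll cross-check its position from this view.

```bash
cat >> h.py <<'E'
def wr(u,v,z):
    s=env.read_state();R=Ro.from_euler("xyz",s["eef_rot"]).as_matrix();m=env.camera_model("wrist");A=m["T_tool_cam"]
    o=s["position"]+R@A[:3,3];d=R@A[:3,:3]@np.linalg.inv(m["K"])@np.array([u,v,1.]);return o+d*(z-o[2])/d[2]
E
python3 -c "
from h import *
print(wr(257,204,.05),wr(250,222,.1))
p=cv2.imread('pics/w1.png')[140:240,200:310];cv2.imwrite('pics/w1c.png',cv2.resize(p,None,fx=6,fy=6))
go('earth',.006)"
```

```text
[0.52130376 0.3012983  0.05      ] [0.51451995 0.299031   0.1       ]
earth t 1.45 pos [0.5229 0.2937 0.1028] F [ 0.62 -0.49  0.35] gap 0.0009 shift [-0.0012  0.0004  0.0468] norm 0.047
```

View pics/w1c.png

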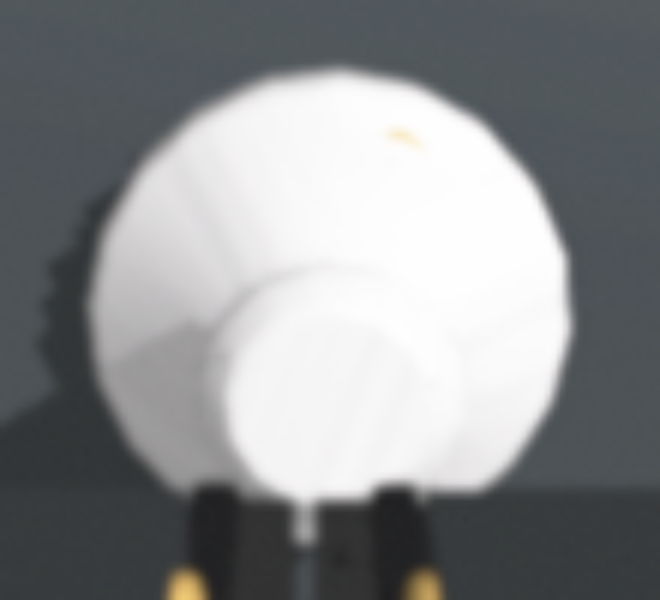

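```bash
python3 -c "
from h import *
print(wr(255.5,208.5,.05))
print(wr(255.5,214,.05))
go('earth',.006)"
```

```text
[0.52387545 0.29908548 0.05      ]
[0.52754565 0.2975226  0.05      ]
earth t 1.45 pos [0.5229 0.2937 0.1028] F [ 0.62 -0.49  0.35] gap 0.0009 shift [-0.0012  0.0004  0.0468] norm 0.047
```

The two views disagree by about 5 mm in y. The flat top is 24 mm across, so I'll aim between them at (0.524, 0.295).

Request:
drive_tool(steps=[[[0.001,0.0,0.02],0],[[0.001,0.0,0.038],0],[[0.001,0.0,0.046],0],[[0.001,0.0,0.046],0]])

```text
clock: 1.95
position: [0.5228, 0.2942, 0.0557]
eef_rot: [-3.141, 0.002, 1.164]
force: [0.1, 0.1, 1.1]
finger_gap: 0.0003
```

```bash
python3 -c "
from h import *
go('earth',-.002)"
```

```text
earth t 1.95 pos [0.5228 0.2942 0.0557] F [0.14 0.13 1.07] gap 0.0003 shift [-0.0015  0.0007  0.0077] norm 0.008
```

Request:
drive_tool(steps=[[[0.0,0.0,0.003],0],[[0.0,0.0,0.005],0],[[0.0,0.0,0.005],0]])

```text
clock: 2.33
position: [0.5229, 0.2942, 0.0508]
eef_rot: [-3.141, 0.001, 1.164]
force: [0.5, -0.3, 0.8]
finger_gap: 0.0002
```

Request:
drive_tool(steps=[[[0.0,0.0,0.002],0],[[0.0,0.0,0.002],0]])

```text
clock: 2.58
position: [0.523, 0.2943, 0.049]
eef_rot: [3.142, 0.001, 1.165]
force: [-0.6, -0.3, 2.8]
finger_gap: 0.0003
```

Request:
drive_tool(steps=[[[0.0,0.0,0.0015],0],[[0.0,0.0,0.0015],0]])

```text
clock: 2.82
position: [0.5231, 0.2944, 0.0476]
eef_rot: [3.141, 0.001, 1.164]
force: [-0.9, -0.4, 4.0]
finger_gap: 0.0007
```

Request:
drive_tool(steps=[[[0.0,0.0,0.001],0],[[0.0,0.0,0.001],0]])

```text
clock: 3.08
position: [0.523, 0.2943, 0.0466]
eef_rot: [3.142, 0.001, 1.164]
force: [-0.5, -1.1, 5.0]
finger_gap: 0.0007
```

Request:
drive_tool(steps=[[[0.0,0.0,-0.01],0],[[0.0,0.0,-0.06],0],[[0.0,0.0,-0.11],0],[[0.0,0.0,-0.11],0]])

```text
clock: 3.58
position: [0.5253, 0.2957, 0.1615]
eef_rot: [3.138, -0.006, 1.164]
force: [0.7, 0.2, 0.2]
finger_gap: 0.0002
```

```bash
python3 -c "
from h import *
go('hs',.08)"
```

```text
hs t 3.58 pos [0.5253 0.2957 0.1615] F [0.71 0.21 0.21] gap 0.0002 shift [-0.1934  0.0452  0.0266] norm 0.2
```

The force rose about 1 N per mm to 5 N, so the head gave 3–4 mm. On to the heatsink.

Request:
drive_tool(steps=[[[-0.055,0.013,0.0],0],[[-0.11,0.026,0.0],0],[[-0.165,0.038,0.01],0],[[-0.193,0.045,0.02],0],[[-0.193,0.045,0.027],0]])

```text
clock: 4.2
position: [0.4899, 0.0982, 0.133]
eef_rot: [3.138, -0.005, 1.16]
force: [0.1, 0.7, 0.1]
finger_gap: 0.0001
```

Request:
drive_tool(steps=[[[0,0,0],0]])

```text
clock: 4.32
position: [0.4895, 0.099, 0.1324]
eef_rot: [3.139, -0.005, 1.161]
force: [0.0, 0.5, -0.1]
finger_gap: 0.0004
```

```bash
python3 -c "
from h import *
go('hs',.006)
p,d=env.capture('wrist');cv2.imwrite('pics/w2.png',p[:,:,::-1])
p,d=env.capture('top');cv2.imwrite('pics/t2.png',cv2.resize(p[110:230,160:330,::-1],None,fx=4,fy=4))
"
```

```text
hs t 4.33 pos [0.4895 0.099  0.1324] F [ 0.    0.54 -0.11] gap 0.0004 shift [0.0012 0.0002 0.0724] norm 0.072
```

View pics/w2.png

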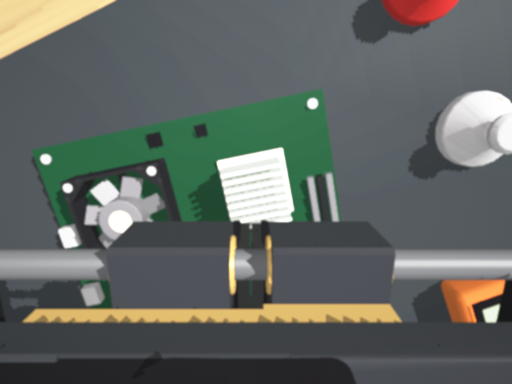

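View pics/t2.png

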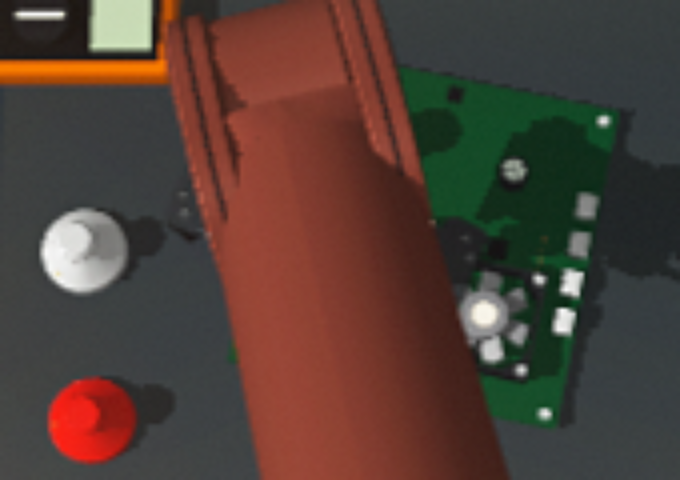

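The top view shows the stand still in place. In the wrist view the heatsink lies just beyond the tips, around (256,188).

```bash
python3 -c "
from h import *
print(wr(256,188,.054),wr(218,163,.054),wr(283,150,.054),wr(120,220,.044))
go('hs',.006)"
```

```text
[0.48429194 0.10853436 0.054     ] [0.45537848 0.09020887 0.054     ] [0.46568079 0.13814816 0.054     ] [ 0.46735889 -0.00372907  0.044     ]
hs t 4.42 pos [0.4899 0.0991 0.1329] F [0.83 0.43 0.73] gap 0.0005 shift [ 0.001  -0.0002  0.0729] norm 0.073
```

Request:
drive_tool(steps=[[[0.002,0.0,0.035],0],[[0.002,0.0,0.06],0],[[0.002,0.0,0.071],0],[[0.002,0.0,0.071],0]])

```text
clock: 4.92
position: [0.4909, 0.1015, 0.0617]
eef_rot: [3.139, -0.004, 1.162]
force: [0.1, -0.7, 0.5]
finger_gap: 0.0003
```

Request:
drive_tool(steps=[[[0.0,0.0,0.004],0],[[0.0,0.0,0.007],0],[[0.0,0.0,0.007],0]])

```text
clock: 5.3
position: [0.491, 0.1016, 0.0549]
eef_rot: [3.139, -0.004, 1.162]
force: [0.0, -0.5, -0.0]
finger_gap: 0.0008
```

Request:
drive_tool(steps=[[[0.0,0.0,0.002],0],[[0.0,0.0,0.002],0]])

```text
clock: 5.55
position: [0.4912, 0.1016, 0.053]
eef_rot: [3.138, -0.005, 1.162]
force: [0.2, 0.4, 1.7]
finger_gap: 0.0004
```

Request:
drive_tool(steps=[[[0.0,0.0,0.0015],0],[[0.0,0.0,0.0015],0]])

```text
clock: 5.8
position: [0.4912, 0.1016, 0.0516]
eef_rot: [3.138, -0.005, 1.162]
force: [-0.5, 0.1, 3.0]
finger_gap: 0.0004
```

Request:
drive_tool(steps=[[[0.0,0.0,0.0015],0],[[0.0,0.0,0.0015],0]])

```text
clock: 6.05
position: [0.4912, 0.1016, 0.0501]
eef_rot: [3.139, -0.005, 1.162]
force: [-1.2, -0.5, 5.1]
finger_gap: 0.0002
```

Request:
drive_tool(steps=[[[0.0,0.0,-0.01],0],[[0.0,0.0,-0.045],0],[[0.0,0.0,-0.06],0],[[0.0,0.0,-0.06],0]])

```text
clock: 6.55
position: [0.4917, 0.1017, 0.111]
eef_rot: [3.137, -0.006, 1.162]
force: [0.2, -0.0, -1.0]
finger_gap: 0.0003
```

```bash
python3 -c "
from h import *
go('fan',.06,(0,.0025))"
```

```text
fan t 6.55 pos [0.4917 0.1017 0.111 ] F [ 0.18 -0.05 -0.97] gap 0.0003 shift [-0.1096  0.0194  0.0064] norm 0.111
```

The heatsink gave about 3.5–4 mm at 5 N. Next, the fan hub.

Request:
drive_tool(steps=[[[-0.055,0.01,0.0],0],[[-0.1096,0.0194,0.006],0],[[-0.1096,0.0194,0.006],0],[[-0.1096,0.0194,0.006],0]])

```text
clock: 7.05
position: [0.4656, -0.0061, 0.1037]
eef_rot: [3.138, -0.006, 1.162]
force: [0.0, 0.4, 0.6]
finger_gap: 0.0004
```

```bash
python3 -c "
from h import *
go('fan',.006,(0,.0025))
p,d=env.capture('wrist');cv2.imwrite('pics/w3.png',p[:,:,::-1])"
```

```text
fan t 7.05 pos [ 0.4656 -0.0061  0.1037] F [0.03 0.41 0.63] gap 0.0004 shift [-0.0005  0.0003  0.0537] norm 0.054
```

View pics/w3.png

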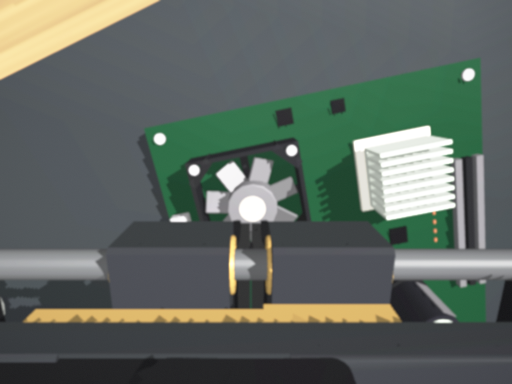

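The hub is at (252,208), in line with the fingertips (250). Descending.

Request:
drive_tool(steps=[[[0.0,0.0,0.03],0],[[0.0,0.0,0.05],0],[[0.0,0.0,0.056],0],[[0.0,0.0,0.056],0]])

```text
clock: 7.6
position: [0.4663, -0.0048, 0.0478]
eef_rot: [3.138, -0.006, 1.164]
force: [-0.1, 0.5, 0.7]
finger_gap: 0.0003
```

Request:
drive_tool(steps=[[[0.0,0.0,0.002],0],[[0.0,0.0,0.003],0],[[0.0,0.0,0.003],0]])

```text
clock: 7.98
position: [0.4664, -0.0047, 0.045]
eef_rot: [3.138, -0.006, 1.164]
force: [-0.1, -1.3, 0.2]
finger_gap: 0.0003
```

Request:
drive_tool(steps=[[[0.0,0.0,0.0015],0],[[0.0,0.0,0.0015],0]])

```text
clock: 8.22
position: [0.4666, -0.0047, 0.0437]
eef_rot: [3.137, -0.006, 1.164]
force: [0.4, -0.9, 1.9]
finger_gap: 0.0004
```

Request:
drive_tool(steps=[[[0.0,0.0,0.0015],0],[[0.0,0.0,0.0015],0]])

```text
clock: 8.48
position: [0.4666, -0.0047, 0.0422]
eef_rot: [3.138, -0.006, 1.164]
force: [-0.5, -0.2, 3.2]
finger_gap: 0.0005
```

Request:
drive_tool(steps=[[[0.0,0.0,0.0015],0],[[0.0,0.0,0.0015],0]])

```text
clock: 8.72
position: [0.4666, -0.0047, 0.0407]
eef_rot: [3.138, -0.006, 1.164]
force: [-1.4, 0.6, 3.7]
finger_gap: 0.0007
```

The hub gave about 3 mm. I'll go up and over to the big capacitor.

Request:
drive_tool(steps=[[[0.0,0.0,-0.01],0],[[0.0,0.0,-0.055],0],[[0.0,0.0,-0.09],0],[[0.0,0.0,-0.09],0]])

```text
clock: 9.22
position: [0.4679, -0.0049, 0.1336]
eef_rot: [3.134, -0.01, 1.164]
force: [1.1, 0.1, 0.3]
finger_gap: 0.0001
```

```bash
python3 -c "
from h import *
go('big',.06,(0,.0025))"
```

```text
big t 9.22 pos [ 0.4679 -0.0049  0.1336] F [1.09 0.1  0.34] gap 0.0001 shift [0.1303 0.0876 0.0065] norm 0.157
```

Request:
drive_tool(steps=[[[0.045,0.03,0.0],0],[[0.09,0.06,0.002],0],[[0.1303,0.0876,0.006],0],[[0.1303,0.0876,0.006],0],[[0.1303,0.0876,0.006],0]])

```text
clock: 9.85
position: [0.5991, 0.0794, 0.1284]
eef_rot: [3.135, -0.008, 1.164]
force: [-0.1, -0.4, 0.2]
finger_gap: 0.0003
```

```bash
python3 -c "
from h import *
go('big',.005,(0,.0025))
p,d=env.capture('wrist');cv2.imwrite('pics/w4.png',p[:,:,::-1])"
```

```text
big t 9.85 pos [0.5991 0.0794 0.1284] F [-0.07 -0.39  0.24] gap 0.0003 shift [0.0006 0.0001 0.0544] norm 0.054
```

View pics/w4.png

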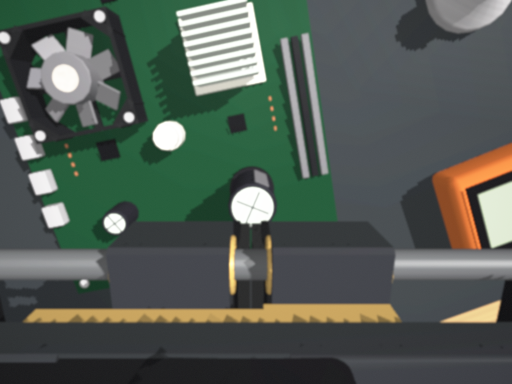

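The capacitor end is at (252,207), in line with the tips, and the small capacitor at (118,222) is well clear below. Descending.

Request:
drive_tool(steps=[[[0.0,0.0,0.03],0],[[0.0,0.0,0.049],0],[[0.0,0.0,0.055],0],[[0.0,0.0,0.055],0]])

```text
clock: 10.4
position: [0.5995, 0.0792, 0.0741]
eef_rot: [3.135, -0.008, 1.163]
force: [0.0, -0.1, -0.3]
finger_gap: 0.0006
```

Request:
drive_tool(steps=[[[0.0,0.0,0.002],0],[[0.0,0.0,0.003],0],[[0.0,0.0,0.003],0]])

```text
clock: 10.78
position: [0.5996, 0.0792, 0.0713]
eef_rot: [3.134, -0.008, 1.163]
force: [0.3, 0.0, 0.5]
finger_gap: 0.0006
```

Request:
drive_tool(steps=[[[0.0,0.0,0.0015],0],[[0.0,0.0,0.0015],0]])

```text
clock: 11.02
position: [0.5996, 0.0793, 0.0698]
eef_rot: [3.134, -0.008, 1.163]
force: [-0.2, -0.5, 0.4]
finger_gap: 0.0004
```

Request:
drive_tool(steps=[[[0.0,0.0,0.0015],0],[[0.0,0.0,0.0015],0]])

```text
clock: 11.28
position: [0.5997, 0.0793, 0.0683]
eef_rot: [3.134, -0.008, 1.163]
force: [0.1, -0.6, 1.3]
finger_gap: 0.0005
```

Request:
drive_tool(steps=[[[0.0,0.0,0.0015],0],[[0.0,0.0,0.0015],0]])

```text
clock: 11.52
position: [0.5997, 0.0793, 0.0669]
eef_rot: [3.134, -0.009, 1.163]
force: [-2.1, -0.2, 3.2]
finger_gap: 0.0002
```

Request:
drive_tool(steps=[[[0.0,0.0,0.0015],0],[[0.0,0.0,0.0015],0]])

```text
clock: 11.78
position: [0.5998, 0.0793, 0.0654]
eef_rot: [3.134, -0.009, 1.163]
force: [-2.2, -0.5, 4.6]
finger_gap: 0.0007
```

The capacitor gave about 3 mm at 4.6 N. I'll retreat upward and check.

Request:
drive_tool(steps=[[[0.0,0.0,-0.01],0],[[0.0,0.0,-0.06],0],[[0.0,0.0,-0.12],0],[[0.0,0.0,-0.15],0],[[0.0,0.0,-0.15],0]])

```text
clock: 12.4
position: [0.5997, 0.0786, 0.2187]
eef_rot: [3.13, -0.012, 1.163]
force: [0.3, 0.6, -0.3]
finger_gap: 0.0007
```

Request:
drive_tool(steps=[[[0.05,0.0,0.0],0],[[0.1,0.0,0.0],0],[[0.15,0.0,0.0],0],[[0.2,0.0,0.0],0],[[0.2,0.0,0.0],0]])

```text
clock: 13.02
position: [0.6779, 0.2675, 0.218]
eef_rot: [3.134, -0.011, 1.169]
force: [0.1, -0.1, -1.1]
finger_gap: 0.0007
```

```bash
python3 -c "
from h import *
go('big',.1)
p,d=env.capture('top');cv2.imwrite('pics/t5.png',p[:,:,::-1])
p,d=env.capture('side');cv2.imwrite('pics/s5.png',p[:,:,::-1])
s=env.read_state();print(s['force'],s['qvel'].round(3))"
```

```text
big t 13.03 pos [0.6779 0.2675 0.218 ] F [ 0.05 -0.1  -1.1 ] gap 0.0007 shift [-0.2058  0.0021  0.0468] norm 0.211
[0.52526346 0.08308654 0.82166074] [ 0.019 -0.031  0.022  0.016  0.006  0.001  0.001]
```

View pics/t5.png

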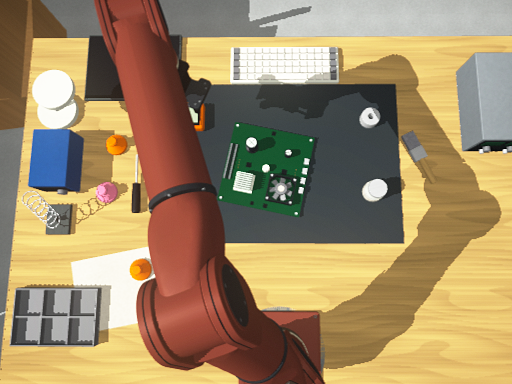

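View pics/s5.png

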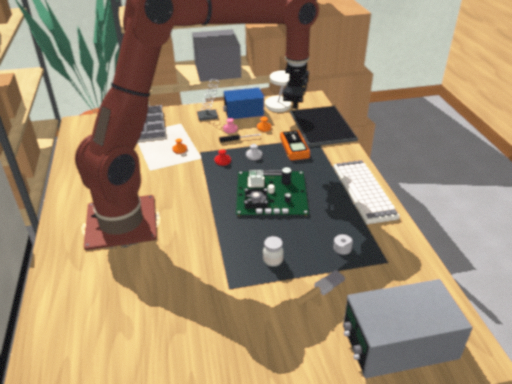

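Everything sits where it started: pot (266,168), jar (375,190) and spool (370,118) in the top view, and the stand upright at (254,153) in the side view. I'll let the arm settle, check the heights of the tapped parts, and hand in.

Request:
drive_tool(steps=[[[0,0,0],0],[[0,0,0],0],[[0,0,0],0]])

```text
clock: 13.5
position: [0.6786, 0.2614, 0.2197]
eef_rot: [3.131, -0.01, 1.162]
force: [-0.3, -0.3, 0.3]
finger_gap: 0.0009
```

```bash
python3 -c "
from h import *
p,D=env.capture('top')
D0=np.load('pics/top0.npy')
for n,u,v,r in (('hs',244,180,7),('fan',281,189,3),('big',251,142,3),('pot',266,167,2)):
    a=(D-D0)[v-r:v+r+1,u-r:u+r+1]; print(n,np.median(a).round(4))
print(env.read_state()['force'].round(2)); print(env.job_done())"
```

```text
hs -0.0003
fan 0.0008
big 0.0005
pot 0.0003
[ 0.34 -0.03  0.47]
the job is handed in; nothing more can be done
None
```

I touched the earthing stand's head first, then tapped the heatsink, fan hub and big capacitor, in that order, and handed the job in at about 13.6 s. No verdict was reported.

| Part | Peak force seen | Estimated give |
|---|---|---|
| Earthing stand head | 5.0 N | 3–4 mm |
| Heatsink | 5.1 N | 3.5–4 mm |
| Fan hub | 3.7 N | about 3 mm |
| Big capacitor | 4.6 N | about 3 mm |

The give is estimated from the force and the tool height, because the joints themselves cannot be read.

**Last checks:**
- **Parts back up:** depth at the heatsink, hub and big capacitor is within 0.8 mm of the start. The hub read 0.8 mm and the limit is 0.7 mm, but depth noise is about 1–2 mm, so this check cannot confirm the last few tenths.
- **Stand and bystanders:** in the last pictures the stand is upright, and it, the pot, jar and spool look where they began. The arm hid the stand and part of the left side in the top view, so I judged those from the side view by eye. I did not measure them.
- **Small capacitor:** I kept well clear of it, and no force suggested contact.
- **Robot clear:** at hand-in the tool was at z ≈ 0.22 m, with force readings only at noise level.

**Disagreement:** the wrist and top cameras differed by about 5 mm in y (8 mm on one rougher heatsink reading). I aimed between them for the hub and big capacitor. The stand and heatsink presses ended within 2 mm of the top-camera positions. Every tap met its part at about the expected height.

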